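Start up the insole sander: extractor first, then control on, then spindle

TASK

Start up the sanding machine from the bench with a light fingertip press on each of three buttons, in this order: the straight-sided start button on the small grey dust-extractor box, then the square control-on button on the sloped green control desk, then the round straight-sided spindle-start button in the middle of the desk's front row. Press each one well in without leaning hard on it, and let it spring back before going to the next. Do not press the mushroom-headed stop buttons, do not lift or shift the box or the desk, and leave everything else on the bench where it is.

Things in the scene. Friction and masses are not known exactly. Their poses are not given: they have to be found in the camera images.
- extractor_box: Start/stop box of the dust extractor: grey, loose on rubber feet, 1.1 kg, 164 long (its x) by 88 wide (its y), flat top 64 mm above the bench. Origin at the centre of its underside, z up, x runs from its near end (stop button) to its far end (start button), where a conduit leaves. Its two black buttons stand 76 mm apart on the long centre line.
- extractor_start_top (a point): Centre of the top of the extractor's start button: black straight-sided round cap, 32 mm across, 18 mm above the box's top face (82 mm above the bench), in a 42 mm steel collar 5 mm high; 36 mm from the box's middle towards the far end. The point's z axis points out of the button; press along -z (straight down).
- extractor_start (a joint): Travel of the extractor's start button, m: 0 out, 0.007 fully in (end stop). It counts as pressed beyond half its travel (0.0035). Spring return: 2 N to start it moving, 3.8 N at half travel, 5.5 N fully in.
- extractor_stop_top (a point): Centre of the top of the extractor's stop button, not to be pressed: black mushroom head 44 mm across, standing 26 mm above the top face, 40 mm from the box's middle towards the near end.
- extractor_stop (a joint): Travel of the extractor's stop button, m: 0 out, 0.007 fully in; same spring.
- control_desk: Sander's control desk: green, loose on rubber feet, 3.4 kg, 190 deep (x) by 250 wide (y), 50 mm high in front, 101 at the back; aluminium face slopes up 15 deg from the front. Origin: centre of underside, x front to back, y left. Front row 60 mm up the slope: control on y +75, spindle start y 0, stop y -75. Back row 85 mm farther: ammeter, lamp, knob (all under 20 mm high). Conduit at the back.
- control_on_top (a point): Centre of the top of the control-on button: black square cap 34 by 34 mm standing 18 mm out of the sloping face, in a square collar 44 mm wide and 5 mm high. The point's z axis points out of the button, square to the face (15 degrees from vertical, leaning to the desk's front); press along -z.
- control_on (a joint): Travel of the control-on button, m: 0 out, 0.007 fully in (end stop). It counts as pressed beyond half its travel (0.0035). Spring return: 2 N to start it moving, 3.8 N at half travel, 5.5 N fully in.
- spindle_start_top (a point): Centre of the top of the spindle-start button: black straight-sided round cap 32 mm across standing 18 mm out of the sloping face, in a 42 mm steel collar 5 mm high. The point's z axis points out of the button, square to the sloping face; it is pressed along -z.
- spindle_start (a joint): Travel of the spindle-start button, m: 0 out, 0.007 fully in (end stop). It counts as pressed beyond half its travel (0.0035). Spring return: 2 N to start it moving, 3.8 N at half travel, 5.5 N fully in.
- spindle_stop_top (a point): Centre of the top of the spindle-stop button, not to be pressed: black mushroom head 44 mm across standing 26 mm out of the sloping face.
- spindle_stop (a joint): Travel of the spindle-stop button, m: 0 out, 0.007 fully in; same spring.
- jar: Bystander: amber glass jar with a steel lid, 68 mm across, 100 mm tall, standing beyond the two controls. Origin at the centre of its underside.
- tape: Bystander: roll of orange tape lying flat, 100 mm across, 25 mm high, on the left. Origin at the centre of its underside.
- hammer: Bystander: hammer lying on the left, 260 mm long and 26 mm high, handle towards the robot, head (78 mm across) at the far end. Origin under its middle.
- insole: Bystander: finished cork insole with a white cover, 250 by 86 mm, up to 24 mm high, lying on the right. Origin at the centre of its underside, x towards the toe.

How it is judged:
On the way, in this order (a step that is already met when the one before it is completed fails the run):
1. the extractor's start button is pressed in (value of joint extractor_start above 0.0035 m), for 0.05 s.
2. with the extractor's start button let go, the desk's control-on button is pressed in (value of joint control_on above 0.0035 m and value of joint extractor_start below 0.0015 m), for 0.05 s.
3. with the control-on button let go, the desk's spindle-start button is pressed in (value of joint spindle_start above 0.0035 m and value of joint control_on below 0.0015 m), for 0.05 s.
At the end, for the whole second after the job is handed in: Extractor start, control on and spindle start were pressed in that order (3.5 of 7 mm or more) and are out again (under 1.5 mm), no stop button is in, box and desk stand level and at rest within 15 mm of their places, jar, tape, hammer and insole within 20 mm (value of joint each of extractor_start, control_on, spindle_start, extractor_stop, spindle_stop below 0.0015 m and distance of each of extractor_box, control_desk from where it was at the start of the episode below 0.015 m and angle between each of extractor_box, control_desk's own z axis and vertical below 0.05 rad and linear speed of each of extractor_box, control_desk below 0.02 m/s and distance of each of jar, tape, hammer, insole from where it was at the start of the episode below 0.02 m); the robot touches nothing.
It fails at once if a stop button was pressed (value of joint any of extractor_stop, spindle_stop above 0.0025 m).
It fails at once if two start buttons were in at once (value of joint each of extractor_start, control_on above 0.003 m or value of joint each of extractor_start, spindle_start above 0.003 m or value of joint each of control_on, spindle_start above 0.003 m).
It fails at once if the fingers leaned on or struck the box or the desk with more than 30 N (contact force between any of the arm, the fingers and extractor_box above 30 N or contact force between any of the arm, the fingers and control_desk above 30 N).
It fails at once if the box or the desk was lifted, tipped or shifted (distance of any of extractor_box, control_desk from where it was at the start of the episode above 0.02 m or height (world z) of any of extractor_box, control_desk above 0.01 m or angle between any of extractor_box, control_desk's own z axis and vertical above 0.1 rad).
It fails at once if something else on the bench was moved (distance of any of jar, tape, hammer, insole from where it was at the start of the episode above 0.03 m).
It also fails if it takes over 51 s, if anything falls off the work surface, if the arm or the gripper's body presses on something with over 40 N, if the wrist force passes 120 N, or if a joint passes its speed limit or range.

ROBOT

A 6-joint arm with a two-finger parallel gripper is mounted at the origin on the work surface. World frame = base frame: x ahead of the robot, y to its left, z up, the work surface at z = 0. Lengths are in m, angles in rad, forces in N, time in s.
With the tool pointing down it reaches from about 0.3 to 0.75 m from the base axis. Payload 8.5 kg.
Tool frame: the origin (TCP) lies at the very end of the fingers, on their centre line; the grasp point (between the pads) lies manip.grip_point_offset behind it (manip.grip_point_offset is the distance from the TCP to the grasp point, in m); z points along the fingers, y is the line along which they close (so a half turn about z gives the same grasp; the last joint's range is limited). The gripper opens to 85 mm and grips with 20 to 120 N. Pads are 22 mm wide; open, the fingers measure 114 mm over their backs; the gripper's body (76 mm by 85 mm) begins 54 mm behind the grasp point. The pads swing forward as they close: fully open they stand 13 mm farther back than shut.
Start: joints at [-0.215, 0.381, 1.297, -0, 1.464, -0.215], TCP at [0.55, 0, 0.206] pointing down, gripper open.
Joint ranges: [-3.11, 3.11], [-0.89, 2.33], [0.22, 2.48], [-1.42, 4.56], [0.17, 2.85], [-2.88, 2.88]. Speed limits (rad/s): [2.39, 2.39, 3.14, 3.14, 3.14, 3.14].

INTERFACE

Orientations are given as a 3x3 rotation matrix whose columns are the frame's x, y, z axes.
In Python, from rig import manip gives the robot as it stands. Calls block until the motion is done:
- manip.move_pose(position, orientation): joint-space move of the TCP to a pose.
- manip.move_straight(position, rot=None, max_speed=0.15): straight line of the TCP; rot=None keeps the orientation; max_speed is the mean speed in m/s.
- manip.goto_joints(angles): joint-space move.
- manip.open_gripper() and manip.gripper_close(): open the fingers fully, or close them until they stop; the grip force is fixed at half the most.
- manip.pause(seconds).
- manip.inverse_kinematics(position, orientation): joint angles nearest the present ones, or None.
- manip.camera(name): name is "scene" or "side" or "wrist"; returns a dict with "frame" (384x512x3 uint8, red, green, blue), "fov_y" (degrees; the focal length in pixels is half the picture's height over the tangent of half this angle, whatever the lens; pixels are square), "cx", "cy" (the principal point, pixels), "T" (4x4, takes a point from camera to world coordinates); the wrist camera has in their place "T_tool_cam" (4x4, takes a point from camera to tool coordinates, whose origin is the TCP and whose axes are the flange's). Camera axes: x right, y down, z forward; pixel columns grow to the right and rows downward; lengths in m; the calibration is good to about 2 mm. A picture is of the moment at which its call begins: read the wrist's pose just before it. There is no depth.
A pose or a line that the arm cannot do raises manip.Unreachable and nothing moves.
- manip.job_done(): hands the job in; it is judged then, once.
Trained networks look in a picture, given as the dict that the camera call returned (one of the last four; its "shot" number tells which), for a name from the list of things; names that differ only in an ending like _2 or _b are one class to them, and where a whole thing is asked for, a point or a joint stands for the part that bears it (a point fixed in the world has none). Each returns a list of dicts, best first, with "confidence" (0 to 1); they miss things now and then, are a little off and sometimes report something else, mostly with a low value. They report only what shows in the picture. A call takes as long as a camera call.
- manip.outline_of(name, picture): "region" (384x512 bool, what is visible of it).
- manip.mark_of(name, picture): "position" ([x, y, z] in m, in world coordinates, good to about 4 mm: a listed point, or the origin of a listed thing).
Readings, each from a call of its own:
- manip.current_time(): time.
- manip.current_q(): joint angles.
- manip.current_qvel(): joint speeds.
- manip.current_joint_torque(): joint torques, N m.
- manip.current_position(): TCP position.
- manip.current_tcp_rot(): TCP orientation.
- manip.current_contact_force(): force on the tool from outside, world axes, zero at the start.
- manip.current_ft_torque(): the same for the moment, N m.
- manip.current_opening(): finger opening in m.
- manip.current_grip_force(): force on a finger pad.
Only numpy, scipy, OpenCV 4.12 (cv2) and the standard library are available. Lean on these libraries where they do the work, as an engineer would, in place of code of your own. Each camera call takes 0.05 s, during which the arm holds its last target. There are 200 camera calls.

## Working session

There is one attempt and no reset: what is moved stays moved. The work goes in short steps, each a Python script; the robot and the scene stay as the last script left them, time stands still between calls to the robot, and variables do not carry over. Pictures are saved under pics/ and viewed, at most 10 in all, crops included, and the job is handed in when it is done.

```bash
mkdir -p pics; cat > h.py <<'E'
from rig import manip
import numpy as np, cv2
P=["extractor_start_top","extractor_stop_top","control_on_top","spindle_start_top","spindle_stop_top","extractor_box","control_desk","jar"]
E
python3 - <<'E'
from h import *
ims=[]
for c in ["scene","side","wrist"]:
    d=manip.camera(c); ims.append(d["frame"])
    print(c,d["fov_y"])
    for n in P:
        r=manip.mark_of(n,d)
        print(n,[(np.round(x["position"],4).tolist(),round(x["confidence"],2)) for x in r[:2]])
    cv2.imwrite(f"pics/{c}.png",d["frame"][:,:,::-1])
print(manip.current_time(), manip.grip_point_offset)
E
```

```text
scene 55.03744989257464
extractor_start_top [([0.612, 0.1656, 0.0791], 0.42)]
extractor_stop_top [([0.5353, 0.1843, 0.0884], 0.41)]
control_on_top [([0.4985, -0.15, 0.0852], 0.43)]
spindle_start_top [([0.4948, -0.2242, 0.0784], 0.4)]
spindle_stop_top [([0.4988, -0.3009, 0.0945], 0.67)]
extractor_box [([0.5714, 0.1758, -0.0006], 0.56)]
control_desk [([0.5412, -0.2281, 0.0022], 0.95)]
jar [([0.8139, 0.0037, -0.0008], 0.59)]
side 47.61229237225482
extractor_start_top [([0.6064, 0.1648, 0.0843], 0.51)]
extractor_stop_top [([0.5352, 0.1791, 0.0832], 0.51)]
control_on_top [([0.4981, -0.1497, 0.086], 0.53)]
spindle_start_top [([0.4971, -0.2283, 0.0848], 0.39)]
spindle_stop_top [([0.4983, -0.3028, 0.0883], 0.5)]
extractor_box [([0.5748, 0.1749, -0.0011], 0.98), ([0.3992, 0.4951, -0.0004], 0.19)]
control_desk [([0.5438, -0.2295, -0.0016], 0.94)]
jar [([0.8103, 0.0076, -0.001], 0.66)]
wrist 71.70808988937468
extractor_start_top [([0.6097, 0.168, 0.0846], 0.74)]
extractor_stop_top []
control_on_top [([0.4972, -0.1537, 0.084], 0.86)]
spindle_start_top []
spindle_stop_top [([0.8155, 0.0083, -0.0009], 0.68)]
extractor_box [([0.5762, 0.1743, -0.0009], 0.66)]
control_desk [([0.5386, -0.2277, -0.0038], 0.92), ([0.5733, 0.1752, 0.0013], 0.61)]
jar [([0.8167, 0.0105, 0.0011], 0.69)]
1.35 0.0187
```

View pics/scene.png

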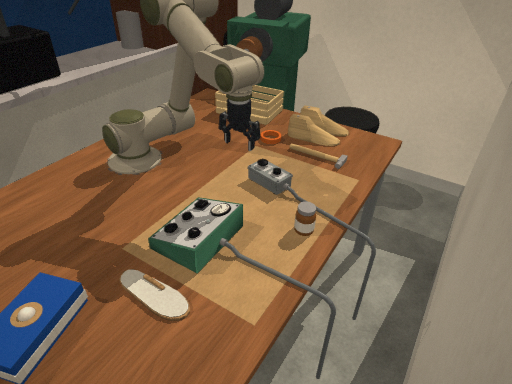

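View pics/side.png

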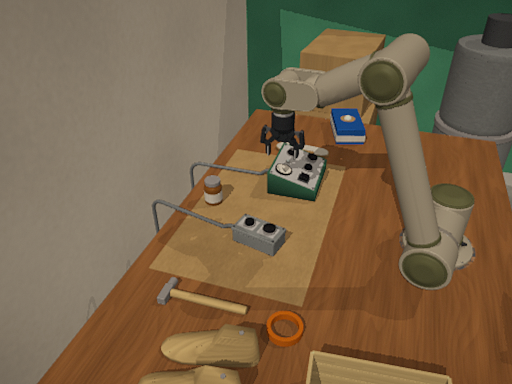

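View pics/wrist.png

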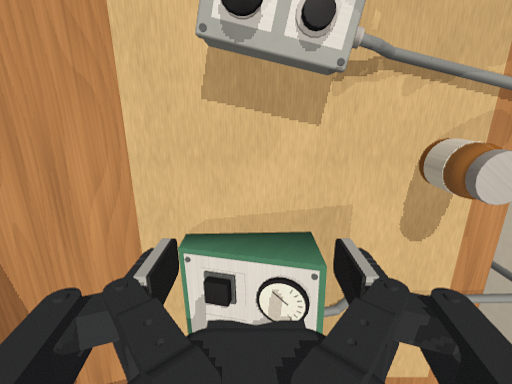

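The three views agree: start (318,12) and stop (242,0) are at the top of the wrist picture, and control-on is at (220,288). The desk's yaw is about 0 and the box's about -0.2 rad. I'll close the gripper, hover over the extractor start button and check again.

```bash
cat >> h.py <<'E'
def rot(tilt,yaw=0.):
    z=np.array([np.sin(tilt)*np.cos(yaw),np.sin(tilt)*np.sin(yaw),-np.cos(tilt)])
    R=manip.current_tcp_rot(); y=R[:,1]-z*(R[:,1]@z); y/=np.linalg.norm(y)
    return np.column_stack([np.cross(y,z),y,z])
def look(names):
    d=manip.camera("wrist")
    for n in names:
        r=manip.mark_of(n,d); print(n,[(np.round(x["position"],4).tolist(),round(x["confidence"],2)) for x in r[:1]])
    return d
E
python3 - <<'E'
from h import *
print(np.round(manip.current_tcp_rot(),3).tolist())
manip.gripper_close(); print("open",manip.current_opening())
R=rot(0)
manip.move_pose([0.575,0.11,0.18],R); look(P[:2]+P[5:6])
manip.move_pose([0.609,0.166,0.13],R); d=look(P[:2]+P[5:6])
cv2.imwrite("pics/w2.png",d["frame"][:,:,::-1])
print(manip.current_time(),manip.current_position(),manip.current_contact_force())
E
```

```text
[[-0.0, 1.0, 0.0], [1.0, 0.0, -0.0], [-0.0, 0.0, -1.0]]
open -0.00024438694075028814
extractor_start_top [([0.6116, 0.1704, 0.086], 0.6)]
extractor_stop_top [([0.5367, 0.1789, 0.0899], 0.93)]
extractor_box [([0.5742, 0.172, -0.0011], 0.8)]
extractor_start_top [([0.609, 0.1687, 0.0842], 0.65)]
extractor_stop_top [([0.5376, 0.1821, 0.0883], 0.87)]
extractor_box [([0.5739, 0.1735, -0.0003], 0.97)]
3.475 [0.60930976 0.16505721 0.13129703] [-0.36080423 -0.62649447  0.74817608]
```

View pics/w2.png

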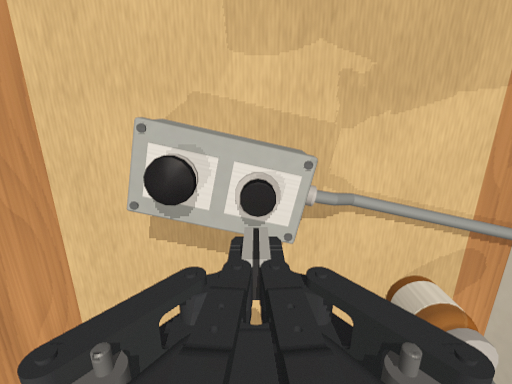

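The tip at (257,230) lines up with the start cap at (258,198); the stop mushroom at (170,180) is well clear. Next I'll check the position with my own ray, then press with force feedback.

```bash
cat >> h.py <<'E'
def ray(d,p,R,px,z):
    f=192/np.tan(np.radians(d["fov_y"]/2)); T=np.eye(4); T[:3,:3]=R; T[:3,3]=p; T=T@d["T_tool_cam"]
    v=T[:3,:3]@[(px[0]-d["cx"])/f,(px[1]-d["cy"])/f,1]; o=T[:3,3]
    return o+v*(z-o[2])/v[2]
def press(top,R,stop=4.7,back=0.04,maxd=0.010):
    n=-R[:,2]; top=np.array(top)
    manip.move_straight(top+n*0.006,R,0.05); manip.pause(0.2)
    F=lambda k=5: np.mean([(manip.pause(0.01),manip.current_contact_force()@n)[1] for _ in range(k)])
    f0=F(10); log=[]; s=0.006
    while s>-maxd:
        s-=0.0008; manip.move_straight(top+n*s,None,0.02)
        f=F()-f0; a=(manip.current_position()-top)@n
        log.append((round(a*1e3,1),round(f,1)))
        if f>stop: break
    manip.pause(0.15); print("held",F()-f0)
    manip.move_straight(top+n*back,None,0.08)
    print(log,"t",manip.current_time())
E
python3 - <<'E'
from h import *
p,R=manip.current_position(),manip.current_tcp_rot()
d=manip.camera("wrist"); print(ray(d,p,R,(258,198),0.082))
press([0.6095,0.167,0.082],rot(0))
E
```

```text
[0.61055864 0.16798214 0.082     ]
held -0.04001415562575571
[(np.float64(5.1), np.float64(-0.1)), (np.float64(4.4), np.float64(-0.1)), (np.float64(3.6), np.float64(-0.1)), (np.float64(2.8), np.float64(-0.4)), (np.float64(2.0), np.float64(-0.2)), (np.float64(1.2), np.float64(-0.4)), (np.float64(0.4), np.float64(-0.3)), (np.float64(-0.4), np.float64(0.0)), (np.float64(-1.2), np.float64(-0.4)), (np.float64(-2.0), np.float64(-0.2)), (np.float64(-2.8), np.float64(-0.3)), (np.float64(-3.6), np.float64(-0.5)), (np.float64(-4.4), np.float64(-0.2)), (np.float64(-5.3), np.float64(0.3)), (np.float64(-6.0), np.float64(-0.2)), (np.float64(-6.8), np.float64(-0.1)), (np.float64(-7.6), np.float64(-0.5)), (np.float64(-8.4), np.float64(-0.1)), (np.float64(-9.2), np.float64(-0.3)), (np.float64(-10.0), np.float64(0.4))] t 11.6
```

No contact was felt 10 mm below the cap's nominal top, so I'll go down to the cap level and look.

```bash
python3 - <<'E'
from h import *
manip.move_straight([0.6095,0.167,0.084],None,0.1)
o=[]
for c,u,v in (("side",260,230),("scene",270,170),("wrist",258,215)):
    d=manip.camera(c); k=45 if c!="wrist" else 90
    f=d["frame"][max(0,v-k):v+k,u-k:u+k]; o.append(cv2.resize(f,(266,266),interpolation=cv2.INTER_CUBIC))
cv2.imwrite("pics/c1.png",np.hstack(o)[:,:,::-1])
print(manip.current_position(),manip.current_opening(),manip.current_time(),np.round(manip.current_tcp_rot(),3).tolist())
E
```

```text
[0.60989949 0.16703667 0.08476403] -0.00040637938145697913 12.2833 [[0.001, 1.0, 0.001], [1.0, -0.001, 0.0], [0.0, 0.001, -1.0]]
```

View pics/c1.png

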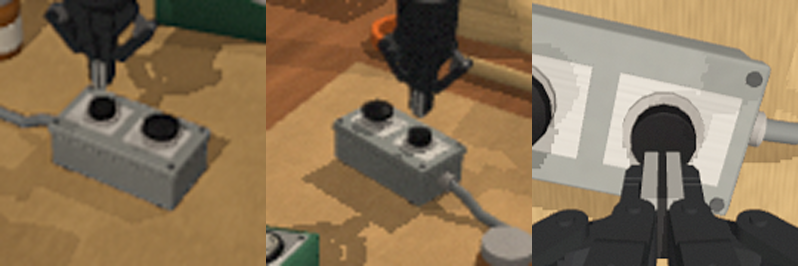

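```bash
python3 - <<'E'
from h import *
def proj(d,T,X):
    f=192/np.tan(np.radians(d["fov_y"]/2)); x=np.linalg.inv(T)@np.r_[X,1]
    return np.round([d["cx"]+f*x[0]/x[2],d["cy"]+f*x[1]/x[2]],1)
p=manip.current_position()
for c,t in (("side",(248.2,214.8)),("scene",(277.8,162.9)),("wrist",(257,229))):
    d=manip.camera(c)
    for o in (0,.01,.02):
        print(c,o,t,proj(d,d["T"],p+[0,0,o]) if c!="wrist" else proj(d,d["T_tool_cam"],[0,0,-o]))
    if c!="wrist": print("cap",proj(d,d["T"],np.array([.6095,.167,.082])))
E
```

```text
side 0 (248.2, 214.8) [249.9 218.5]
side 0.01 (248.2, 214.8) [249.9 216.1]
side 0.02 (248.2, 214.8) [249.8 213.8]
cap [250.1 219.2]
scene 0 (277.8, 162.9) [276.5 169.1]
scene 0.01 (277.8, 162.9) [276.7 166.9]
scene 0.02 (277.8, 162.9) [276.8 164.7]
cap [276.4 169.7]
wrist 0 (257, 229) [257.  224.8]
wrist 0.01 (257, 229) [257.1 231.2]
wrist 0.02 (257, 229) [257.2 238.3]
```

The tip appears roughly 7–20 mm behind the nominal TCP, while the cap is where I expected it. I'll go on down with the force guard.

```bash
sed -i 's/maxd=0.010)/maxd=0.028,start=-0.008,step=0.001)/; s/n\*0.006,R,0.05/n*start,R,0.05/; s/s=0.006/s=start/; s/s-=0.0008/s-=step/; s/round(a\*1e3,1),round(f,1)/float(round(a*1e3,1)),float(round(f,1))/' h.py
python3 - <<'E'
from h import *
press([0.6097,0.1672,0.082],rot(0))
E
```

```text
held 3.4295326277844542
[(-9.0, 0.1), (-10.0, 0.3), (-11.0, 0.3), (-12.0, -0.1), (-13.0, 0.1), (-14.0, -0.3), (-15.0, -0.0), (-16.1, -0.0), (-17.1, -0.1), (-18.1, 0.1), (-19.0, 0.5), (-20.1, 0.2), (-21.0, -0.0), (-22.0, 0.4), (-23.0, -0.0), (-24.0, -0.2), (-25.0, 0.4), (-25.8, 2.1), (-26.9, 2.8), (-27.9, 3.0)] t 20.0917
```

The spring signature (2 N, then about 0.5 N/mm) shows the finger end touches 25.4 mm behind the nominal TCP. The button went in only about 2.5–3 mm, not enough to count. I'll repeat it deeper.

```bash
python3 - <<'E'
from h import *
press([0.6097,0.1672,0.082],rot(0),start=-0.023,maxd=0.0312,stop=4.8,back=0.03)
R=rot(np.radians(15)); n=-R[:,2]
manip.move_pose(np.array([0.498,-0.151,0.084])+n*0.03,R)
d=look(P[2:5]+P[6:7]); print(manip.current_time(),np.round(manip.current_position(),4))
cv2.imwrite("pics/w3.png",d["frame"][:,:,::-1])
E
```

```text
held 4.971903290838722
[(-24.1, -0.1), (-25.0, -0.2), (-25.8, 2.0), (-26.9, 2.3), (-27.9, 2.8), (-28.9, 4.0), (-29.9, 4.6), (-30.9, 4.5), (-31.9, 5.2)] t 25.525
control_on_top []
spindle_start_top [([0.4991, -0.2256, 0.0825], 0.38)]
spindle_stop_top []
control_desk [([0.5402, -0.2277, -0.0026], 0.56)]
27.075 [ 0.4906 -0.1505  0.1129]
```

View pics/w3.png

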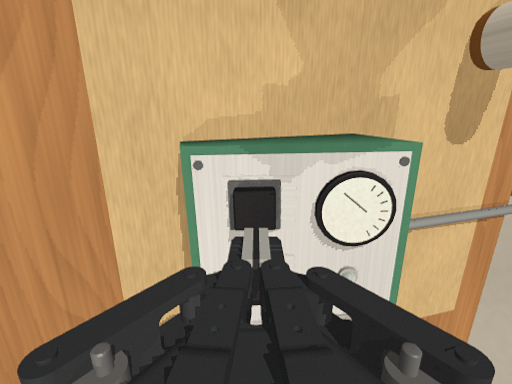

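Extractor start went in about 6 mm (5.0 N held) and was released. The control-on cap is at (255,207), in line with the tip at (257,229), so I'll press it.

```bash
python3 - <<'E'
from h import *
p,R=manip.current_position(),manip.current_tcp_rot()
d=manip.camera("wrist"); m=ray(d,p,R,(255,207),0.083); print(m)
top=np.array([0.498,-0.151,0.083])
if np.linalg.norm(m-top)<0.008: 
    top=(top+m)/2
    press(top,rot(np.radians(15)),start=-0.021,maxd=0.034,stop=4.8,back=0.02)
E
```

```text
[ 0.49703101 -0.14891666  0.083     ]
held 4.803761895263421
[(-22.0, -0.0), (-23.0, 0.0), (-24.0, -0.2), (-24.9, 2.0), (-26.0, 2.6), (-27.0, 3.2), (-28.0, 3.4), (-29.0, 3.8), (-30.0, 4.2), (-31.0, 5.0)] t 32.4833
```

```bash
python3 - <<'E'
from h import *
R=rot(np.radians(15)); n=-R[:,2]; top=np.array([0.4972,-0.2255,0.083])
manip.move_straight(top+n*0.02,R,0.1)
d=manip.camera("wrist"); print(manip.mark_of("spindle_start_top",d)[:1])
cv2.imwrite("pics/w4.png",d["frame"][:,:,::-1]); print(manip.current_time())
E
```

```text
[{'position': [0.502, -0.2234, 0.0817], 'confidence': 0.73}]
33.4917
```

View pics/w4.png

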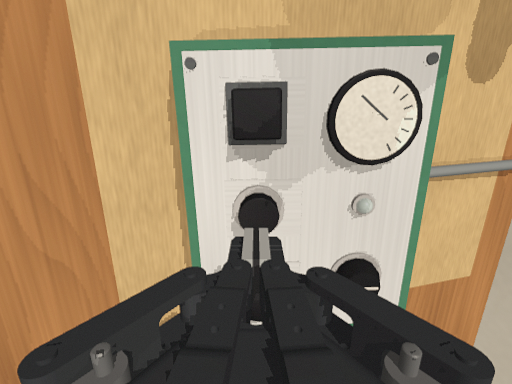

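The spindle-start cap is at about (259,213), with the tip at (257,230) just in front of it and aligned. I'll press it, retreat, and check before handing in.

```bash
python3 - <<'E'
from h import *
press([0.498,-0.225,0.083],rot(np.radians(15)),start=-0.021,maxd=0.034,stop=4.8,back=0.08)
d=manip.camera("scene")
for n in P[5:]: print(n,[np.round(x["position"],3).tolist() for x in manip.mark_of(n,d)[:1]])
print(manip.current_time(),manip.current_contact_force())
E
```

```text
held 8.92996651247205
[(-22.0, -0.1), (-23.0, -0.1), (-24.0, -0.0), (-24.9, 2.0), (-26.0, 2.4), (-27.0, 2.5), (-28.0, 3.3), (-29.0, 4.2), (-30.0, 4.3), (-31.0, 4.7), (-31.7, 8.7)] t 39.7
extractor_box [[0.572, 0.177, -0.0]]
control_desk [[0.54, -0.229, 0.002]]
jar [[0.814, 0.001, -0.0]]
39.9 [ 0.47114405 -0.2298322   0.14585328]
```

All three presses show full travel, nothing has moved, and the arm is clear.

```bash
python3 -c "
from rig import manip
print(manip.job_done())"
```

```text
the job is handed in; nothing more can be done
None
```

I pressed extractor start, control on and spindle start in that order, each about 6–7 mm in at no more than about 9 N (by wrist force) and released before the next; the job was handed in at about 40 s, and its verdict was not reported.

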